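# Shut and latch a split casting mould

### The job

Shut the two-part metal mould and latch it: push the sliding half fully home against the fixed half, flip the latch's wire loop over so that it hooks behind the keeper on the sliding half, and press the latch lever down flat past centre so that it stays shut by itself. Leave the pliers, the file and the dish where they lie.

Things in the scene. Friction and masses are not known exactly. Their poses are not given: they have to be found in the camera images.
- mould: Mould fixture, fixed: dark base plate 250 x 96 x 10 mm with two aluminium halves 64 mm wide, 10 to 48 mm above the bench. Origin: centre of the plate's underside. x runs along the latch line (y = 0) from fixed to sliding half, z up. Fixed half: x = -105 to +4 mm. The sliding half, in +x of it, runs between rails 24 mm high with inner faces at y = +-34 mm; they and the plate end at x = 125 mm.
- pivot (a point): Lever pivot of the draw latch, on top of the fixed half, 60 mm above the bench at x = -30, y = 0 mm of the mould. The lever turns about the mould's y axis through it. Axes as the mould's.
- half (a joint): Sliding half: gap between the halves in m. 0 = fully shut, 0.022 to 0.038 at the start, 0.042 at most; about 3 N of friction, stays where it is left.
- half_end (a point): Centre of the sliding half's outer end face (64 mm wide, 38 mm high), 29 mm above the bench; the face looks along the mould's +x. Pushing it along the mould's -x shuts the mould.
- keeper (a point): Keeper, a steel hook 22 mm wide on the sliding half: middle of its catch face, 7 mm above the half's top, looking along the mould's +x (55.5 mm in +x of the pivot when shut). A lip above it reaches 3.5 mm farther in +x, up to 17.5 mm above the half. The loop's bar must fall onto the half's top in +x of the lip; the lever then draws it under the lip against the catch face.
- lever (a joint): Lever angle, rad: 0 = flat, pressed home, pointing along the mould's -x, its top 6 mm above the pivot; pi/2 = upright; 1.7 to 2.05 at the start, leaning to the keeper; 2.2 at most. Stays where left (friction 0.08 N m), but with the loop hooked it stiffens below about 0.9 rad and may spring back; 3 to 8 N on its end presses it through centre, and it then holds itself at 0.
- lever_tip (a point): Near the free end of the lever (a steel strip 22 mm wide, 3 mm thick), 60 mm from the pivot; the strip ends 8 mm farther out.
- loop (a joint): Angle of the wire loop on the lever, rad; this minus the lever angle is the loop's elevation above the mould's +x. Swings freely by its weight. At the start it is thrown back on its stop (4.36), pointing back and up over the fixed half; pushed up and over past vertical (elevation under pi/2) it falls to the keeper. About 0 when latched.
- loop_bar (a point): Middle of the loop's end bar: round steel 5 mm thick along the mould's y; the loop is 43 mm wide. The bar is 72 mm from the loop's hinge, which is on the lever, 18 mm from the pivot towards the lever's free end, so it passes clear over the lever. With the mould shut the loop reaches past the keeper's lip only while the lever is above about 1.4 rad.
- pliers: Bystander: blue-handled pliers, 146 x 42 x 12 mm, lying beyond the mould.
- file: Bystander: needle file with a dipped handle, 150 mm long, 13 mm thick, lying beyond the mould.
- dish: Bystander: small ceramic dish, 82 mm across, 18 mm high, beyond the mould.

How it is judged (in metres and radians):
At the end, for the whole second after the job is handed in: The gap between the halves is under 2 mm, the lever lies within 0.07 rad of flat, the loop's bar lies behind the keeper, within 6 mm of its catch face and under its lip, and all is at rest (value of joint half below 0.002 m and value of joint lever below 0.07 rad and x of loop_bar in the frame of keeper between 0 and 0.006 m and z of loop_bar in the frame of keeper below 0.007 m and velocity of joint lever below 0.05 rad/s and velocity of joint half below 0.01 m/s); the robot touches nothing.
It fails at once if the pair of pliers is moved by more than 25 mm (distance of pliers from where it was at the start of the episode above 0.025 m).
It fails at once if the file is moved by more than 25 mm (distance of file from where it was at the start of the episode above 0.025 m).
It fails at once if the dish is moved by more than 25 mm (distance of dish from where it was at the start of the episode above 0.025 m).
It also fails if it takes over 58 s, if anything falls off the work surface, if the arm or the gripper's body presses on something with over 40 N, if the wrist force passes 120 N, or if a joint passes its speed limit or range.

### The arm

A 6-joint arm with a two-finger parallel gripper is mounted at the origin on the work surface; the furniture and walls round the work are solid. World frame = base frame: x ahead of the robot, y to its left, z up, the work surface at z = 0. Lengths are in m, angles in degrees, forces in N, time in s.
With the tool pointing down it reaches from about 0.35 to 0.875 m from the base axis. Payload 4.2 kg.
Tool frame: the origin (TCP) lies at the very end of the fingers, on their centre line; the grasp point (between the pads) lies 19 mm behind it; z points along the fingers, y is the line along which they close (so a half turn about z gives the same grasp; the last joint's range is limited). The gripper opens to 87 mm and grips with 3 to 60 N. Pads are 19 mm wide; open, the fingers measure 117 mm over their backs; the gripper's body (75 mm by 190 mm) begins 51 mm behind the grasp point.
Start: joints at [77.899, 22.042, 0.453, 0, -68.411, -14.817], TCP at [0.283, 0.557, 0.223] pointing down, gripper open.
Joint ranges: [-179.83, 179.83], [-69.29, 118.12], [-61.27, 80.66], [-181.25, 117.63], [-171.15, -9.14], [-177.46, 177.46]. Speed limits (degrees/s): [159.86, 159.86, 180, 180, 180, 180].

### API

Orientations are given as a 3x3 rotation matrix whose columns are the frame's x, y, z axes.
In Python, from station import * gives the robot as it stands.
- The arm moves only by the shell command python3 -m pendant 'ROWS'. ROWS is JSON, a list of rows, each an object of numbers: "x", "y", "z": the shift along the world's x, y, z normalised to -1 to 1, where 1 is 250 mm; "rx", "ry", "rz": the turn, a rotation vector about the world's x, y, z normalised to -1 to 1, where 1 is 180 degrees; "claw": the opening, from 0 (shut) to 1 (fully open). A call has exactly 8 rows; each row is the pose to reach, as a shift and turn from the pose commanded when the call began, turning the shorter way round; what a row does not reach only later rows make up. A row lasts 1/8 s, in which the tool goes at most 62.5 mm and 10.7 degrees, less where a joint would pass 70% of its speed; a pose out of reach is approached as far as the arm can. A call with a number of a shift or a turn outside -1 to 1 is refused whole. A call with a gripper value outside its range is refused whole. The fingers move at their own pace and stop on an object; the grip force is fixed at half the most. Time passes only in rows, so rows that repeat a pose let the fingers close, or fill a call up. It gives the time, the measured TCP pose, the force, the opening and the grip force at its end, in the units of the state.
- sense(): the state, without advancing time (a new reading comes with each control period).
- capture(name): name is "side" or "top"; returns a dict with "color" (420x560x3 uint8, red, green, blue), "mtx" (3x3 intrinsics, pixels), "world_to_cam" (4x4, takes a point from world to camera coordinates). Camera axes: x right, y up, looking along -z (the intrinsics and any distortion apply to the point x, -y, -z); pixel columns grow to the right and rows downward; lengths in m; the calibration is good to about 2 mm. A picture is of the moment at which its call begins. There is no depth.
- finish_job(): hands the job in; it is judged then, once.
Trained networks look in a picture, given as the dict that the camera call returned (one of the last four; its "shot" number tells which), for a name from the list of things; names that differ only in an ending like _2 or _b are one class to them, and where a whole thing is asked for, a point or a joint stands for the part that bears it (a point fixed in the world has none). Each returns a list of dicts, best first, with "conf" (0 to 1); they miss things now and then, are a little off and sometimes report something else, mostly with a low value. They report only what shows in the picture. A call takes as long as a camera call.
- search_frame(picture, label): "centre" ([column, row] in pixels, amid what is visible of it).
- regions_of(picture, label): "region" (420x560 bool, what is visible of it) and "centre" ([column, row] in pixels, amid what is visible of it).
The state is a dict: "time_s": time; "joints": joint angles; "joint_velocities": joint speeds; "effort": joint torques, N m; "tcp_pos": TCP position; "ee_rot": TCP orientation; "wrist_force": force on the tool from outside, world axes, zero at the start; "moment": the same for the moment, N m; "gripper_width": opening from 0.0 (shut) to 1.0 (fully open); "gripper_force": force on a finger pad.
Only numpy, scipy, OpenCV 4.12 (cv2) and the standard library are available. Lean on these libraries where they do the work, as an engineer would, in place of code of your own. Each camera call takes 0.05 s, during which the arm holds its last target. There are 200 camera calls.

## Working session

There is one attempt and no reset: what is moved stays moved. The work goes in short steps, Python scripts to look and compute and a shell command to move; the robot and the scene stay as the last step left them, time stands still between calls to the robot, and variables do not carry over. Pictures are saved under pics/ and viewed, at most 12 in all, crops included, and the job is handed in when it is done.

```bash
mkdir -p pics; cat > h.py <<'E'
from station import *
import numpy as np, cv2
def snap(n,f=None):
    p=capture(n)
    if f: cv2.imwrite('pics/'+f,p['color'][:,:,::-1])
    return p
def proj(p,X):
    X=np.atleast_2d(X); M=np.array(p['world_to_cam']); c=X@M[:3,:3].T+M[:3,3]
    q=np.c_[c[:,0],-c[:,1],-c[:,2]]@np.array(p['mtx']).T
    return q[:,:2]/q[:,2:]
def ray(p,uv):
    M=np.array(p['world_to_cam']);R=M[:3,:3];o=-R.T@M[:3,3]
    d=np.linalg.inv(p['mtx'])@[uv[0],uv[1],1]; d=R.T@[d[0],-d[1],-d[2]]
    return o,d/np.linalg.norm(d)
def atz(p,uv,z):
    o,d=ray(p,uv); return o+d*(z-o[2])/d[2]
def tri(ps,uvs):
    A=0;b=0
    for p,uv in zip(ps,uvs):
        o,d=ray(p,uv);P=np.eye(3)-np.outer(d,d);A=A+P;b=b+P@o
    return np.linalg.solve(A,b)
E
python3 - <<'E'
from h import *
np.set_printoptions(precision=3,suppress=True)
P={n:snap(n,n+'0.png') for n in('side','top')}
for n,p in P.items():
    print(n,[k for k in p],ray(p,(280,210)),p['mtx'][0])
    for l in('mould','half','half_end','keeper','lever','lever_tip','loop','loop_bar','pivot','pliers','file','dish'):
        print(l,[(np.round(d['centre'],1).tolist(),round(d['conf'],2)) for d in search_frame(p,l)[:2]])
cv2.imwrite('pics/a.png',np.vstack([P['side']['color'],P['top']['color']])[:,:,::-1]) 
E
```

```text
side ['color', 'mtx', 'world_to_cam', 'shot'] (array([0.581, 0.611, 0.563]), array([ 0.037, -0.833, -0.552])) [455.373   0.    282.828]
mould [([327.5, 278.0], 0.63)]
half [([331.0, 294.1], 0.89), ([330.1, 226.9], 0.18)]
half_end [([331.2, 293.8], 0.61), ([331.1, 226.1], 0.43)]
keeper [([327.6, 292.5], 0.77)]
lever [([329.0, 227.2], 0.63), ([321.2, 206.5], 0.33)]
lever_tip [([330.2, 224.5], 0.83)]
loop []
loop_bar [([324.2, 205.5], 0.55)]
pivot [([324.9, 280.6], 0.73), ([329.4, 293.7], 0.34)]
pliers [([237.3, 206.6], 0.71)]
file [([217.5, 315.5], 0.69)]
dish [([220.1, 249.3], 0.93), ([323.3, 209.2], 0.44)]
top ['color', 'mtx', 'world_to_cam', 'shot'] (array([ 0.537, -0.061,  0.965]), array([ 0.075, -0.03 , -0.997])) [535.475   0.    285.226]
mould [([241.9, 259.5], 0.76), ([200.7, 256.1], 0.32)]
half [([198.0, 258.9], 0.57)]
half_end [([199.8, 257.0], 0.61)]
keeper [([199.4, 259.6], 0.69)]
lever [([257.4, 259.8], 0.6)]
lever_tip [([257.3, 254.7], 0.64), ([269.5, 251.1], 0.47)]
loop [([275.2, 270.8], 0.66)]
loop_bar [([274.4, 271.6], 0.72), ([197.4, 258.6], 0.19)]
pivot [([240.4, 258.3], 0.85), ([279.2, 139.6], 0.3)]
pliers [([367.9, 149.6], 0.87)]
file [([184.1, 157.5], 0.87), ([256.6, 257.9], 0.74)]
dish [([281.7, 141.8], 0.87)]
```

View pics/side0.png

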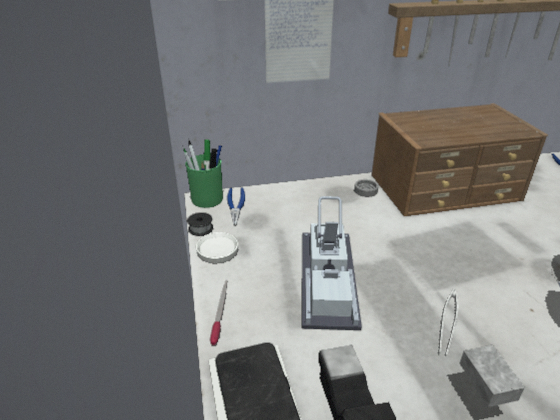

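View pics/top0.png

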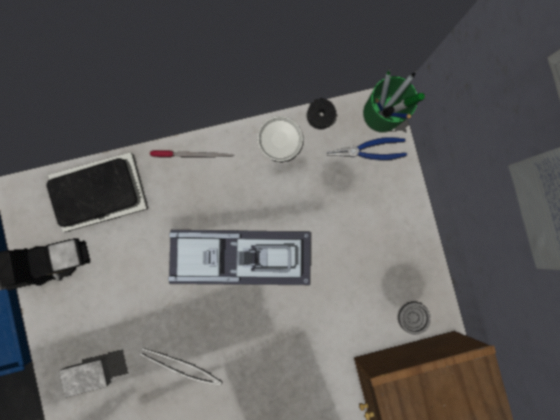

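Side view: mould with the sliding half toward the camera (keeper ~328,292) and the lever and loop thrown back (bar ~330,200). Top view: plate spans (170,231)–(310,284), with the sliding half on the left and the bystanders clear above.

```bash
python3 - <<'E'
from h import *
np.set_printoptions(precision=4,suppress=True)
t=snap('top');s=snap('side')
for n,p in(('top',t),('side',s)):
  for l in('mould',):
    r=regions_of(p,l)
    if r:
        m=r[0]['region'].astype(np.uint8);c=max(cv2.findContours(m,0,2)[0],key=cv2.contourArea)
        b=cv2.boxPoints(cv2.minAreaRect(c)); print(n,r[0]['conf'],b.tolist())
        if n=='top':
            for q in b: print(atz(p,q,.01))
for q in((170,231),(310,231),(311,284),(169,284)): print(q,atz(t,q,.01))
U=lambda l:[search_frame(p,l)[0]['centre'] if search_frame(p,l) else (0,0) for p in(t,s)]
for l in('pivot','keeper','lever_tip','loop_bar'): print(l,tri((t,s),U(l)))
for l in('pliers','dish','file'): print(l,atz(t,search_frame(t,l)[0]['centre'],.01))
a=cv2.resize(t['color'][215:300,155:325],(800,400),interpolation=3)
b=cv2.resize(s['color'][190:330,280:380],(428,600),interpolation=3)
cv2.imwrite('pics/t1.png',a[:,:,::-1]);cv2.imwrite('pics/s1.png',b[:,:,::-1])
E
```

```text
top 0.83 [[167.90628051757812, 283.2483215332031], [168.88397216796875, 228.4979248046875], [311.2850036621094, 231.04080200195312], [310.30731201171875, 285.79119873046875]]
[0.4764 0.1052 0.01  ]
[0.5725 0.1065 0.01  ]
[ 0.5721 -0.1462  0.01  ]
[ 0.475  -0.1456  0.01  ]
side 0.58 [[301.0, 196.0], [361.0, 196.0], [361.0, 329.0], [301.0, 329.0]]
(170, 231) [0.5682 0.1044 0.01  ]
(310, 231) [ 0.5721 -0.1439  0.01  ]
(311, 284) [ 0.4782 -0.1468  0.01  ]
(169, 284) [0.4751 0.1032 0.01  ]
pivot [ 0.5207 -0.0201  0.0006]
keeper [0.6835 0.2871 0.3347]
lever_tip [ 0.5206 -0.0494  0.0845]
loop_bar [ 0.4975 -0.0877  0.102 ]
pliers [ 0.7175 -0.2536  0.01  ]
dish [ 0.7402 -0.086   0.01  ]
file [0.701 0.09  0.01 ]
```

View pics/t1.png

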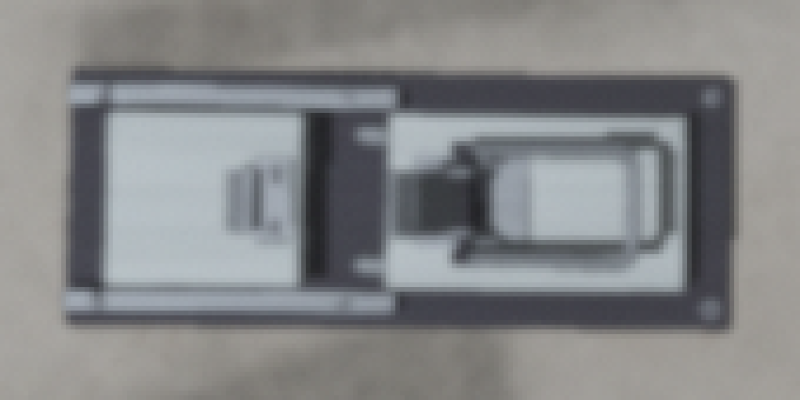

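View pics/s1.png

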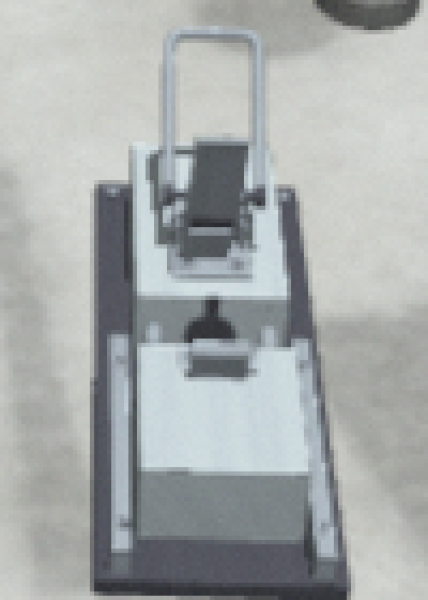

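```bash
cat > fit.py <<'E'
from h import *
from scipy.optimize import least_squares as LS
def T(c,P):
    P=np.atleast_2d(P);a=c[2];R=np.array([[np.cos(a),-np.sin(a)],[np.sin(a),np.cos(a)]])
    return np.c_[P[:,:2]@R.T+c[:2],P[:,2]]
def lev(th,r): return np.array([-.03-r*np.cos(th),0,.06+r*np.sin(th)])
def bar(th,el): return lev(th,.018)+.072*np.array([np.cos(el),0,np.sin(el)])
E
python3 - <<'E'
from fit import *
np.set_printoptions(precision=4,suppress=True)
t=snap('top');s=snap('side')
P=np.array([[.125,-.048,.01],[-.125,-.048,.01],[-.125,.048,.01],[.125,.048,.01]])
ut=np.array([[170.3,230.3],[310.8,231.6],[310.8,284.7],[169.2,283.4]])
us=np.array([[302.2,328.3],[302.7,233.2],[349.4,233.5],[361.3,329.7]])
c0=[.52,-.02,np.pi/2]
for n,f in(('both',lambda c:np.r_[(proj(t,T(c,P))-ut).ravel(),(proj(s,T(c,P))-us).ravel()]),('top',lambda c:(proj(t,T(c,P))-ut).ravel())):
    r=LS(f,c0);print(n,r.x,np.degrees(r.x[2]),r.fun)
    if n=='both': c=r.x
inv=lambda w:(np.array([[np.cos(c[2]),np.sin(c[2])],[-np.sin(c[2]),np.cos(c[2])]])@(w[:2]-c[:2]))
for n,u in(('slide out',(177.3,258)),('slide in',(219.2,258)),('fix in',(237.5,258)),('fix out',(301,258))): print(n,inv(atz(t,u,.048)))
print(T(c,[[-.03,0,.06]]))
for th in(1.7,1.8,1.9,2,2.05):
    print(th,proj(s,T(c,lev(th,.068))),proj(t,T(c,lev(th,.068))),'bar el', th,proj(s,T(c,bar(th,4.36-th))),proj(t,T(c,bar(th,4.36-th))))
E
```

```text
both [ 0.5223 -0.0184  1.5743] 90.20338020622331 [-1.5986 -0.2806 -1.2006  0.183  -1.6035  1.2269 -2.0564  1.3197 -0.9326
 -3.5546 -1.12   -1.1785 -0.8571 -0.3373  0.3563 -3.1442]
top [ 0.5234 -0.0212  1.5764] 90.32290943798351 [-0.0228 -0.749   0.3345 -0.5726  0.0567  0.4535 -0.3525  0.838 ]
slide out [0.1025 0.0005]
slide in [ 0.0319 -0.0002]
fix in [ 0.0009 -0.0006]
fix out [-0.1073 -0.0017]
[[ 0.5224 -0.0484  0.06  ]]
1.7 [[331.2861 213.2999]] [[249.3064 259.261 ]] bar el 1.7 [[328.7731 199.4838]] [[293.8311 259.5486]]
1.8 [[331.4454 216.0793]] [[245.0223 259.2028]] bar el 1.8 [[329.104  198.3501]] [[290.6153 259.5783]]
1.9 [[331.5771 219.1632]] [[240.8649 259.1387]] bar el 1.9 [[329.4369 197.6222]] [[286.98   259.5983]]
2 [[331.6791 222.5194]] [[236.8847 259.0694]] bar el 2 [[329.7688 197.3188]] [[282.961  259.6081]]
2.05 [[331.7185 224.2882]] [[234.9759 259.0331]] bar el 2.05 [[329.9333 197.3313]] [[280.8206 259.6091]]
```

```bash
python3 -c "
from h import *
s=sense();print(s['time_s'],s['tcp_pos'],s['ee_rot'],s['wrist_force'])"
```

```text
2.5 [0.2829255  0.55726816 0.22254348] [[ 8.91652642e-01 -4.52720185e-01  5.72314357e-06]
 [-4.52720185e-01 -8.91652642e-01 -1.28896202e-05]
 [ 1.09384473e-05  8.90208132e-06 -1.00000000e+00]] [ 0.00725095  0.40707032 -1.13263656]
```

```bash
python3 -c "
from h import *
t=snap('top');s=snap('side')
print(tri((t,s),((65,254),(341,361))),tri((t,s),((86,250),(345,350))),tri((t,s),((84,375),(491,366))))"
python3 -m pendant '[{"x":0.5,"y":-0.9,"rz":-0.349,"claw":0},{"x":0.5,"y":-0.9,"rz":-0.349,"claw":0},{"x":0.5,"y":-0.9,"rz":-0.349,"claw":0},{"x":0.5,"y":-0.9,"rz":-0.349,"claw":0},{"x":0.5,"y":-0.9,"rz":-0.349,"claw":0},{"x":0.5,"y":-0.9,"rz":-0.349,"claw":0},{"x":0.5,"y":-0.9,"rz":-0.349,"claw":0},{"x":0.5,"y":-0.9,"rz":-0.349,"claw":0}]'
```

```text
[0.52477752 0.25049761 0.1066666 ] [0.52426556 0.22310747 0.0946019 ] [0.32970594 0.2241428  0.07372794]$[0]: bad value
```

```bash

python3 -m pendant '[{"x":0.5,"y":-0.9,"z":0,"rx":0,"ry":0,"rz":-0.349,"claw":0},{"x":0.5,"y":-0.9,"z":0,"rx":0,"ry":0,"rz":-0.349,"claw":0},{"x":0.5,"y":-0.9,"z":0,"rx":0,"ry":0,"rz":-0.349,"claw":0},{"x":0.5,"y":-0.9,"z":0,"rx":0,"ry":0,"rz":-0.349,"claw":0},{"x":0.5,"y":-0.9,"z":0,"rx":0,"ry":0,"rz":-0.349,"claw":0},{"x":0.5,"y":-0.9,"z":0,"rx":0,"ry":0,"rz":-0.349,"claw":0},{"x":0.5,"y":-0.9,"z":0,"rx":0,"ry":0,"rz":-0.349,"claw":0},{"x":0.5,"y":-0.9,"z":0,"rx":0,"ry":0,"rz":-0.349,"claw":0}]'
```

```text
time_s: 3.6
tcp_pos: [0.4078, 0.3325, 0.2226]
ee_rot: [[0.007, -1.0, 0.0], [-1.0, -0.007, 0.0], [-0.0, -0.0, -1.0]]
wrist_force: [0.8, 0.0, 0.5]
gripper_width: 0.17
gripper_force: 0.0
```

```bash

python3 -m pendant '[{"x":0.231,"y":-0.395,"z":0,"rx":0,"ry":0,"rz":0,"claw":0},{"x":0.346,"y":-0.59,"z":0,"rx":0,"ry":0,"rz":0,"claw":0},{"x":0.462,"y":-0.79,"z":0,"rx":0,"ry":0,"rz":0,"claw":0},{"x":0.462,"y":-0.79,"z":0,"rx":0,"ry":0,"rz":0,"claw":0},{"x":0.462,"y":-0.79,"z":-0.25,"rx":0,"ry":0,"rz":0,"claw":0},{"x":0.462,"y":-0.79,"z":-0.5,"rx":0,"ry":0,"rz":0,"claw":0},{"x":0.462,"y":-0.79,"z":-0.75,"rx":0,"ry":0,"rz":0,"claw":0},{"x":0.462,"y":-0.79,"z":-0.75,"rx":0,"ry":0,"rz":0,"claw":0}]'
python3 - <<'E'
from h import *
t=snap('top');s=snap('side')
b=cv2.resize(s['color'][150:330,240:420],(600,600),interpolation=3)
cv2.imwrite('pics/s2.png',b[:,:,::-1])
E
```

```text
time_s: 4.6
tcp_pos: [0.5199, 0.1331, 0.0306]
ee_rot: [[0.006, -1.0, -0.011], [-1.0, -0.006, -0.006], [0.006, 0.011, -1.0]]
wrist_force: [0.2, 0.1, 0.1]
gripper_width: 0.003
gripper_force: 0.0
```

View pics/s2.png

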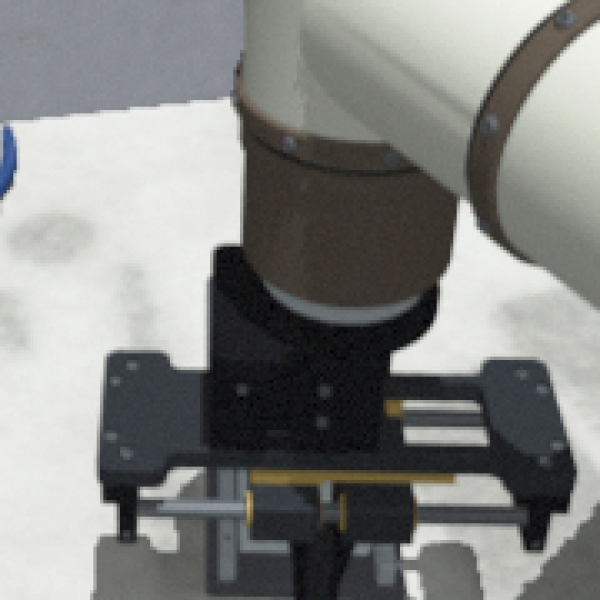

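The gripper is down in front of the sliding half, closed, with clear surroundings. Now pushing.

```bash

python3 -m pendant '[{"x":0,"y":-0.08,"z":0,"rx":0,"ry":0,"rz":0,"claw":0},{"x":0,"y":-0.12,"z":0,"rx":0,"ry":0,"rz":0,"claw":0},{"x":0,"y":-0.16,"z":0,"rx":0,"ry":0,"rz":0,"claw":0},{"x":0,"y":-0.19,"z":0,"rx":0,"ry":0,"rz":0,"claw":0},{"x":0,"y":-0.22,"z":0,"rx":0,"ry":0,"rz":0,"claw":0},{"x":0,"y":-0.25,"z":0,"rx":0,"ry":0,"rz":0,"claw":0},{"x":0,"y":-0.27,"z":0,"rx":0,"ry":0,"rz":0,"claw":0},{"x":0,"y":-0.27,"z":0,"rx":0,"ry":0,"rz":0,"claw":0}]'
```

```text
time_s: 5.7
tcp_pos: [0.524, 0.0673, 0.0351]
ee_rot: [[0.005, -1.0, 0.001], [-1.0, -0.005, 0.0], [-0.0, -0.001, -1.0]]
wrist_force: [2.2, 2.7, 1.9]
gripper_width: 0.009
gripper_force: 1.5
```

```bash

python3 -m pendant '[{"x":0,"y":-0.004,"z":0,"rx":0,"ry":0,"rz":0,"claw":0},{"x":0,"y":-0.008,"z":0,"rx":0,"ry":0,"rz":0,"claw":0},{"x":0,"y":-0.012,"z":0,"rx":0,"ry":0,"rz":0,"claw":0},{"x":0,"y":-0.016,"z":0,"rx":0,"ry":0,"rz":0,"claw":0},{"x":0,"y":-0.02,"z":0,"rx":0,"ry":0,"rz":0,"claw":0},{"x":0,"y":-0.024,"z":0,"rx":0,"ry":0,"rz":0,"claw":0},{"x":0,"y":-0.024,"z":0,"rx":0,"ry":0,"rz":0,"claw":0},{"x":0,"y":-0.024,"z":0,"rx":0,"ry":0,"rz":0,"claw":0}]'
```

```text
time_s: 6.7
tcp_pos: [0.5242, 0.0668, 0.0352]
ee_rot: [[0.005, -1.0, 0.004], [-1.0, -0.005, 0.007], [-0.007, -0.004, -1.0]]
wrist_force: [-5.1, 25.4, 3.2]
gripper_width: 0.005
gripper_force: 12.8
```

```bash

python3 -m pendant '[{"x":0,"y":0.06,"z":0,"rx":0,"ry":0,"rz":0,"claw":0},{"x":0,"y":0.06,"z":0.25,"rx":0,"ry":0,"rz":0,"claw":0},{"x":0,"y":0.06,"z":0.5,"rx":0,"ry":0,"rz":0,"claw":0},{"x":0,"y":-0.1,"z":0.7,"rx":0,"ry":0,"rz":0,"claw":0},{"x":0,"y":-0.35,"z":0.8,"rx":0,"ry":0,"rz":0,"claw":0},{"x":0,"y":-0.6,"z":0.8,"rx":0,"ry":0,"rz":0,"claw":0},{"x":0,"y":-0.82,"z":0.8,"rx":0,"ry":0,"rz":0,"claw":0},{"x":0,"y":-0.82,"z":0.8,"rx":0,"ry":0,"rz":0,"claw":0}]'
python3 - <<'E'
from h import *
t=snap('top');s=snap('side')
a=cv2.resize(t['color'][215:300,155:325],(600,300),interpolation=3)
b=cv2.resize(s['color'][190:330,260:400],(600,600),interpolation=3)[:,:]
c=np.vstack([cv2.resize(b,(300,300)),a[:,:300]*0+cv2.resize(a,(300,300))])
cv2.imwrite('pics/s3.png',b[:,:,::-1])
cv2.imwrite('pics/t3.png',a[:,:,::-1])
E
```

```text
time_s: 7.7
tcp_pos: [0.521, -0.1477, 0.2336]
ee_rot: [[-0.002, -1.0, -0.005], [-1.0, 0.002, -0.001], [0.001, 0.005, -1.0]]
wrist_force: [-0.8, 0.7, -0.5]
gripper_width: 0.006
gripper_force: 0.0
```

View pics/s3.png

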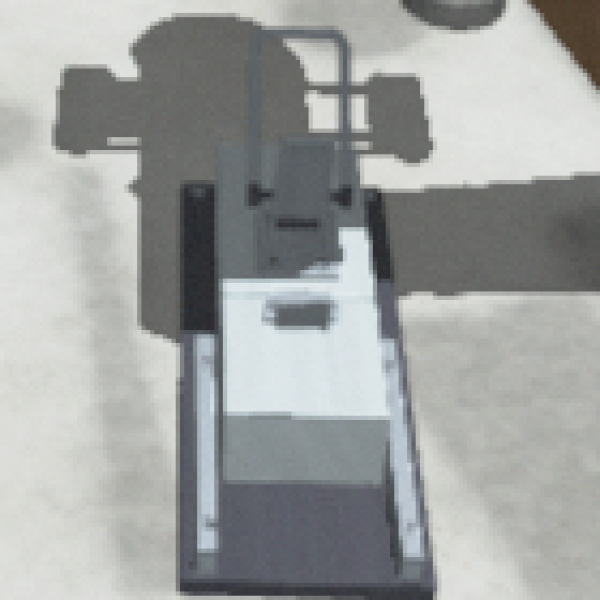

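The mould is shut and the loop is still thrown back (bar near 300,33 in the crop). Next I go down behind the bar and swing it over.

```bash

python3 -m pendant '[{"x":0,"y":0,"z":-0.25,"rx":0,"ry":0,"rz":0,"claw":0},{"x":0,"y":0,"z":-0.5,"rx":0,"ry":0,"rz":0,"claw":0},{"x":0,"y":0,"z":-0.5,"rx":0,"ry":0,"rz":0,"claw":0},{"x":0,"y":0.05,"z":-0.5,"rx":0,"ry":0,"rz":0,"claw":0},{"x":0,"y":0.1,"z":-0.5,"rx":0,"ry":0,"rz":0,"claw":0},{"x":0,"y":0.15,"z":-0.5,"rx":0,"ry":0,"rz":0,"claw":0},{"x":0,"y":0.18,"z":-0.49,"rx":0,"ry":0,"rz":0,"claw":0},{"x":0,"y":0.18,"z":-0.49,"rx":0,"ry":0,"rz":0,"claw":0}]'
python3 - <<'E'
from h import *
s=snap('side')
cv2.imwrite('pics/s4.png',cv2.resize(s['color'][150:290,260:400],(600,600),interpolation=3)[:,:,::-1])
E
```

```text
time_s: 8.8
tcp_pos: [0.5236, -0.0979, 0.1132]
ee_rot: [[0.006, -1.0, 0.001], [-1.0, -0.006, 0.0], [-0.0, -0.001, -1.0]]
wrist_force: [-0.4, -0.8, -0.2]
gripper_width: 0.003
gripper_force: 0.1
```

View pics/s4.png

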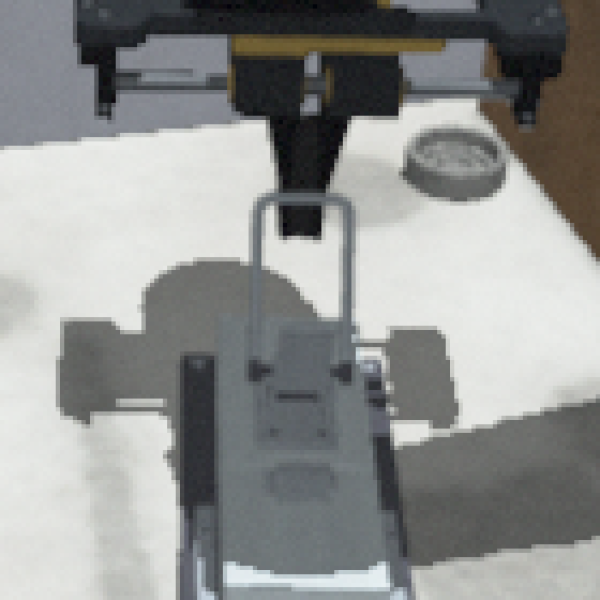

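The fingers are behind the bar (tip at ~300,238, bar at 300,200) and pushing it.

```bash

python3 -m pendant '[{"x":0,"y":0.04,"z":0.02,"rx":0,"ry":0,"rz":0,"claw":0},{"x":0,"y":0.08,"z":0.04,"rx":0,"ry":0,"rz":0,"claw":0},{"x":0,"y":0.12,"z":0.06,"rx":0,"ry":0,"rz":0,"claw":0},{"x":0,"y":0.16,"z":0.08,"rx":0,"ry":0,"rz":0,"claw":0},{"x":0,"y":0.2,"z":0.1,"rx":0,"ry":0,"rz":0,"claw":0},{"x":0,"y":0.24,"z":0.11,"rx":0,"ry":0,"rz":0,"claw":0},{"x":0,"y":0.27,"z":0.115,"rx":0,"ry":0,"rz":0,"claw":0},{"x":0,"y":0.27,"z":0.115,"rx":0,"ry":0,"rz":0,"claw":0}]'
python3 - <<'E'
from h import *
s=snap('side')
cv2.imwrite('pics/s5.png',cv2.resize(s['color'][170:310,260:400],(600,600),interpolation=3)[:,:,::-1])
E
```

```text
time_s: 9.85
tcp_pos: [0.5234, -0.0307, 0.1413]
ee_rot: [[0.005, -1.0, -0.0], [-1.0, -0.005, 0.0], [-0.0, 0.0, -1.0]]
wrist_force: [-0.9, 0.2, -0.1]
gripper_width: 0.004
gripper_force: 0.0
```

View pics/s5.png

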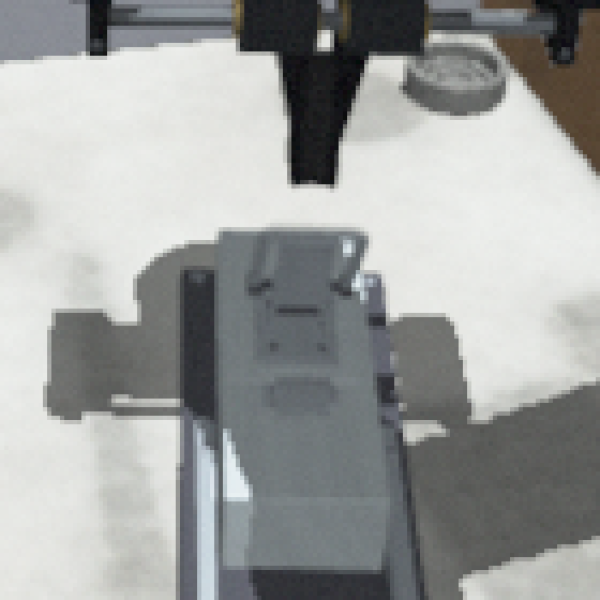

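The loop now shows foreshortened toward the camera (legs 262–365, 235–290), so it looks past vertical and falling. I'll lift and look again.

```bash

python3 -m pendant '[{"x":0,"y":-0.04,"z":0.1,"rx":0,"ry":0,"rz":0,"claw":0},{"x":0,"y":-0.04,"z":0.2,"rx":0,"ry":0,"rz":0,"claw":0},{"x":0,"y":-0.04,"z":0.2,"rx":0,"ry":0,"rz":0,"claw":0},{"x":0,"y":-0.04,"z":0.2,"rx":0,"ry":0,"rz":0,"claw":0},{"x":0,"y":-0.04,"z":0.2,"rx":0,"ry":0,"rz":0,"claw":0},{"x":0,"y":-0.04,"z":0.2,"rx":0,"ry":0,"rz":0,"claw":0},{"x":0,"y":-0.04,"z":0.2,"rx":0,"ry":0,"rz":0,"claw":0},{"x":0,"y":-0.04,"z":0.2,"rx":0,"ry":0,"rz":0,"claw":0}]'
python3 - <<'E'
from fit import *
s=snap('side')
print(search_frame(s,'loop_bar')[:2],search_frame(s,'lever_tip')[:1])
c=[.5234,-.0205,1.575]
for th in(1.8,2,2.15): print(th,proj(s,T(c,lev(th,.068))),proj(s,T(c,bar(th,-.377))))
cv2.imwrite('pics/s6.png',cv2.resize(s['color'][190:310,270:390],(600,600),interpolation=3)[:,:,::-1])
E
```

```text
time_s: 10.9
tcp_pos: [0.5234, -0.0412, 0.1912]
ee_rot: [[0.005, -1.0, -0.0], [-1.0, -0.005, -0.0], [0.0, 0.0, -1.0]]
wrist_force: [-0.4, 0.0, 0.3]
gripper_width: 0.004
gripper_force: 0.0
[{'centre': [342.2, 262.8], 'conf': 0.8}] [{'centre': [330.9, 237.3], 'conf': 0.69}]
1.8 [[330.72960069 215.37403615]] [[329.65493501 270.33653513]]
2 [[330.96015769 221.79193474]] [[329.71278455 272.18516233]]
2.15 [[331.05289801 227.23751371]] [[329.73517294 273.69664882]]
```

View pics/s6.png

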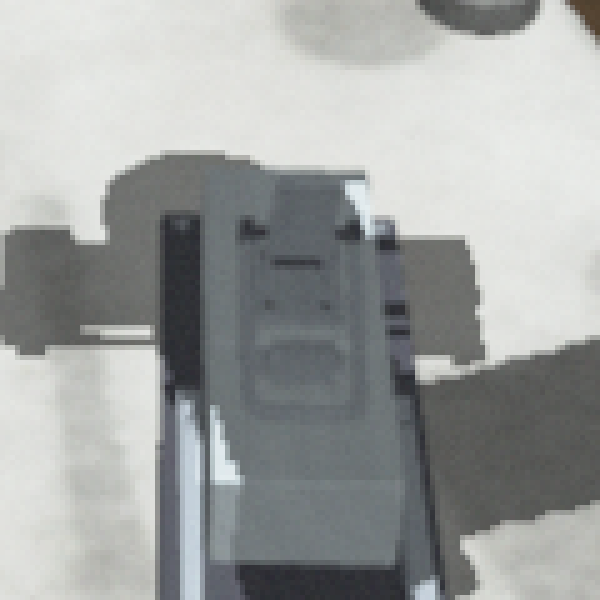

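The loop's bar lies in front of the keeper (row ~410 of the crop) and the lever is still leaning forward. Now pushing the lever back from the keeper side.

```bash

python3 -m pendant '[{"x":0,"y":0.15,"z":0,"rx":0,"ry":0,"rz":0,"claw":0},{"x":0,"y":0.284,"z":0,"rx":0,"ry":0,"rz":0,"claw":0},{"x":0,"y":0.284,"z":-0.17,"rx":0,"ry":0,"rz":0,"claw":0},{"x":0,"y":0.284,"z":-0.334,"rx":0,"ry":0,"rz":0,"claw":0},{"x":0,"y":0.2,"z":-0.334,"rx":0,"ry":0,"rz":0,"claw":0},{"x":0,"y":0.12,"z":-0.334,"rx":0,"ry":0,"rz":0,"claw":0},{"x":0,"y":0.06,"z":-0.334,"rx":0,"ry":0,"rz":0,"claw":0},{"x":0,"y":0.03,"z":-0.334,"rx":0,"ry":0,"rz":0,"claw":0}]'
python3 -m pendant '[{"x":0,"y":-0.02,"z":0.01,"rx":0,"ry":0,"rz":0,"claw":0},{"x":0,"y":-0.05,"z":0.02,"rx":0,"ry":0,"rz":0,"claw":0},{"x":0,"y":-0.08,"z":0.02,"rx":0,"ry":0,"rz":0,"claw":0},{"x":0,"y":-0.115,"z":0.01,"rx":0,"ry":0,"rz":0,"claw":0},{"x":0,"y":-0.146,"z":0,"rx":0,"ry":0,"rz":0,"claw":0},{"x":0,"y":-0.17,"z":-0.02,"rx":0,"ry":0,"rz":0,"claw":0},{"x":0,"y":-0.196,"z":-0.046,"rx":0,"ry":0,"rz":0,"claw":0},{"x":0,"y":-0.196,"z":-0.046,"rx":0,"ry":0,"rz":0,"claw":0}]'
python3 - <<'E'
from h import *
s=snap('side')
cv2.imwrite('pics/s7.png',cv2.resize(s['color'][180:300,270:390],(600,600),interpolation=3)[:,:,::-1])
E
```

```text
time_s: 12.05
tcp_pos: [0.5238, -0.0342, 0.1081]
ee_rot: [[0.004, -1.0, 0.001], [-1.0, -0.004, 0.0], [-0.0, -0.001, -1.0]]
wrist_force: [-0.1, 1.1, 0.8]
gripper_width: 0.009
gripper_force: 0.7
time_s: 13.05
tcp_pos: [0.5234, -0.0832, 0.0959]
ee_rot: [[0.004, -1.0, -0.0], [-1.0, -0.004, -0.0], [0.0, 0.0, -1.0]]
wrist_force: [-0.1, 3.0, 0.5]
gripper_width: 0.002
gripper_force: 1.0
```

View pics/s7.png

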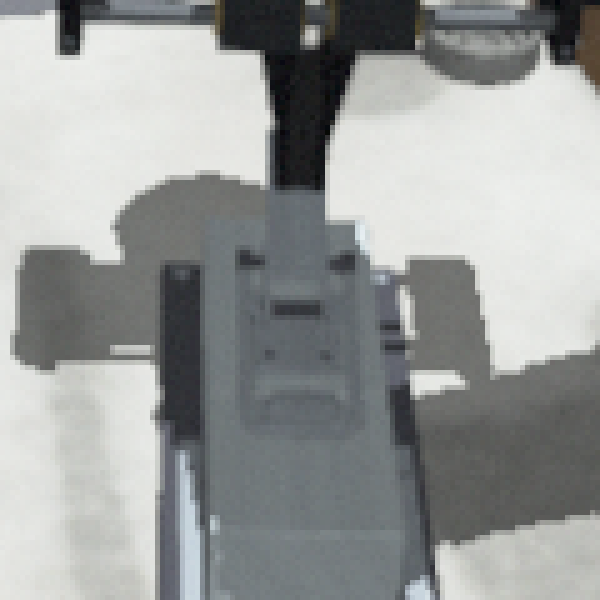

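The lever is past upright and pushed back by the finger; the loop is drawn around the keeper. Now pressing down.

```bash

python3 -m pendant '[{"x":0,"y":-0.025,"z":-0.015,"rx":0,"ry":0,"rz":0,"claw":0},{"x":0,"y":-0.045,"z":-0.032,"rx":0,"ry":0,"rz":0,"claw":0},{"x":0,"y":-0.056,"z":-0.055,"rx":0,"ry":0,"rz":0,"claw":0},{"x":0,"y":-0.064,"z":-0.08,"rx":0,"ry":0,"rz":0,"claw":0},{"x":0,"y":-0.064,"z":-0.1,"rx":0,"ry":0,"rz":0,"claw":0},{"x":0,"y":-0.064,"z":-0.12,"rx":0,"ry":0,"rz":0,"claw":0},{"x":0,"y":-0.064,"z":-0.13,"rx":0,"ry":0,"rz":0,"claw":0},{"x":0,"y":-0.064,"z":-0.13,"rx":0,"ry":0,"rz":0,"claw":0}]'
```

```text
time_s: 14.1
tcp_pos: [0.5233, -0.0994, 0.0661]
ee_rot: [[0.006, -1.0, -0.0], [-1.0, -0.006, -0.002], [0.002, 0.0, -1.0]]
wrist_force: [-5.5, 0.0, 15.6]
gripper_width: 0.007
gripper_force: 7.5
```

```bash

python3 -m pendant '[{"x":0,"y":-0.01,"z":-0.01,"rx":0,"ry":0,"rz":0,"claw":0},{"x":0,"y":0,"z":0,"rx":0,"ry":0,"rz":0,"claw":0},{"x":0,"y":0,"z":0.1,"rx":0,"ry":0,"rz":0,"claw":0},{"x":0,"y":0,"z":0.3,"rx":0,"ry":0,"rz":0,"claw":0},{"x":0,"y":0,"z":0.5,"rx":0,"ry":0,"rz":0,"claw":0},{"x":0,"y":0,"z":0.7,"rx":0,"ry":0,"rz":0,"claw":0},{"x":0,"y":0,"z":0.7,"rx":0,"ry":0,"rz":0,"claw":0},{"x":0,"y":0,"z":0.7,"rx":0,"ry":0,"rz":0,"claw":0}]'
python3 - <<'E'
from fit import *
s=snap('side');c=[.5234,-.0205,1.575]
for th in(0,.1,.3): print(th,proj(s,T(c,lev(th,.068)+[0,0,.006])))
print(proj(s,T(c,[[.0285,0,.0515]])),search_frame(s,'lever_tip')[:1],search_frame(s,'loop_bar')[:1])
cv2.imwrite('pics/s8.png',cv2.resize(s['color'][190:310,270:390],(600,600),interpolation=3)[:,:,::-1])
E
```

```text
time_s: 15.1
tcp_pos: [0.5227, -0.0987, 0.2381]
ee_rot: [[0.004, -1.0, -0.001], [-1.0, -0.004, 0.0], [-0.0, 0.001, -1.0]]
wrist_force: [0.2, -1.1, -1.0]
gripper_width: 0.006
gripper_force: 0.0
0 [[326.55400474 216.88288587]]
0.1 [[326.76404882 214.07286292]]
0.3 [[327.22974728 209.0743686 ]]
[[329.30989385 265.309194  ]] [{'centre': [326.0, 234.4], 'conf': 0.63}] [{'centre': [343.1, 253.1], 'conf': 0.73}]
```

View pics/s8.png

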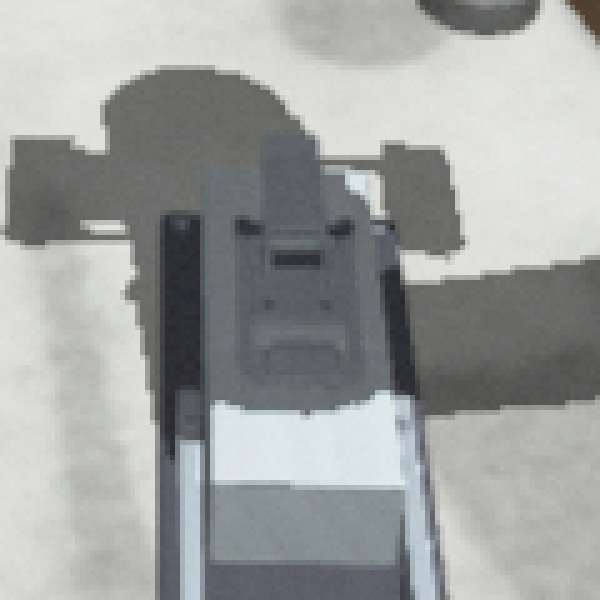

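The lever end is at row ~217 (flat predicts 216.9) and the bar at row ~265 (hooked predicts 265.3). The mould is shut and the robot is clear.

```bash
python3 -c "
from station import *
print(finish_job())"
```

```text
the job is handed in; nothing more can be done
None
```

I handed the job in at about 15 s of the 58 s. The last picture shows the mould shut, the loop hooked behind the keeper and the lever flat, and the arm never went near the pliers, file or dish; no verdict came back.

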